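Find the released sample vial in the crowded rack

TASK

Three tall-capped sample vials stand among small screw-cap vials in the grey rack; hidden catches inside still hold two of them and only one has been released. Reach down through the gap beside each cap, feel by a gentle pull which one comes free, and stand it upright in the steel tray without dropping it, leaving the other two sample vials seated and all the small vials standing in their places.

Things in the scene. Friction and masses are not known exactly. Their poses are not given: they have to be found in the camera images.
- rack: grey plastic vial rack fixed to the bench, 135 mm (x) x 167 mm (y) x 38 mm high, 4 x 5 square places at 32 mm pitch; origin at the centre of its underside, x and y along its sides, z up. Holds three tall-capped sample vials and eight small screw-cap vials
- rack_top (a point): centre of the rack's top face. Inside the rack, unseen, catches hold two of the three sample vials (which two varies). A held vial rises about 2.5 mm, then stops hard, and drops back when let go; the released one lifts straight out against little more than its weight, foot clear of the rack after 28 mm. The catches must not be loaded over 40 N
- sample_a_mid (a point): white sample vial, tall ribbed cap, 66 mm tall, 0.06 kg; this point: on its axis, 33 mm above its foot, z up. From the foot: flange 22.4 mm wide to 4 mm, neck 13 wide, collar 34 wide from 28 to 31 (hangs on the rack's top face), grip cap 22 wide from 31 to 66. Room for fingers only in the empty places on both its sides along the rack's y axis, free to 38 mm from its axis; small vials close it in along x
- sample_b_mid (a point): white sample vial, tall ribbed cap, 66 mm tall, 0.06 kg; this point: on its axis, 33 mm above its foot, z up. From the foot: flange 22.4 mm wide to 4 mm, neck 13 wide, collar 34 wide from 28 to 31 (hangs on the rack's top face), grip cap 22 wide from 31 to 66. Room for fingers only in the empty places on both its sides along the rack's x axis, free to 38 mm from its axis; small vials close it in along y
- sample_c_mid (a point): white sample vial, tall ribbed cap, 66 mm tall, 0.06 kg; this point: on its axis, 33 mm above its foot, z up. From the foot: flange 22.4 mm wide to 4 mm, neck 13 wide, collar 34 wide from 28 to 31 (hangs on the rack's top face), grip cap 22 wide from 31 to 66. Room for fingers only in the empty places on both its sides along the rack's y axis, free to 38 mm from its axis; small vials close it in along x
- tray: shallow open steel tray fixed to the bench, 110 x 110 mm outside, walls 3 mm thick and 16 mm high, flat inner floor 3 mm above the bench; origin at the centre of its underside, x and y along its sides, z up
- small_0: small screw-cap glass vial, 23 mm wide, 52 mm tall, loose in a place of the rack, its foot 28 mm above the bench; a bystander. Origin at the centre of its foot, z up
- small_1: small screw-cap glass vial, 23 mm wide, 52 mm tall, loose in a place of the rack, its foot 28 mm above the bench; a bystander. Origin at the centre of its foot, z up
- small_2: small screw-cap glass vial, 23 mm wide, 52 mm tall, loose in a place of the rack, its foot 28 mm above the bench; a bystander. Origin at the centre of its foot, z up
- small_3: small screw-cap glass vial, 23 mm wide, 52 mm tall, loose in a place of the rack, its foot 28 mm above the bench; a bystander. Origin at the centre of its foot, z up
- small_4: small screw-cap glass vial, 23 mm wide, 52 mm tall, loose in a place of the rack, its foot 28 mm above the bench; a bystander. Origin at the centre of its foot, z up
- small_5: small screw-cap glass vial, 23 mm wide, 52 mm tall, loose in a place of the rack, its foot 28 mm above the bench; a bystander. Origin at the centre of its foot, z up
- small_6: small screw-cap glass vial, 23 mm wide, 52 mm tall, loose in a place of the rack, its foot 28 mm above the bench; a bystander. Origin at the centre of its foot, z up
- small_7: small screw-cap glass vial, 23 mm wide, 52 mm tall, loose in a place of the rack, its foot 28 mm above the bench; a bystander. Origin at the centre of its foot, z up
Things that resemble listed ones, but are neither listed nor needed, are in the scene too. What is shaped like the part that bears sample_a_mid but orange or turquoise is not meant.

How it is judged:
On the way:
1. the released sample vial is lifted clear of the rack (height (world z) of any of sample_a_mid, sample_b_mid, sample_c_mid above 0.08 m), for 0.1 s.
At the end, for the whole second after the job is handed in: One sample vial stands upright (within 0.1 rad) and at rest on the floor of the tray, its axis within 45 mm of the tray's centre along both tray sides; the other two sample vials are within 8 mm of where they started and every small vial within 15 mm of where it started (((x of sample_a_mid in the frame of tray between -0.045 and 0.045 m and y of sample_a_mid in the frame of tray between -0.045 and 0.045 m and z of sample_a_mid in the frame of tray between 0.032 and 0.04 m and angle between sample_a_mid's own z axis and vertical below 0.1 rad and linear speed of sample_a below 0.02 m/s and distance of each of sample_b_mid, sample_c_mid from where it was at the start of the episode below 0.008 m and distance of each of small_0, small_1, small_2, small_3, small_4, small_5, small_6, small_7 from where it was at the start of the episode below 0.015 m) or (x of sample_b_mid in the frame of tray between -0.045 and 0.045 m and y of sample_b_mid in the frame of tray between -0.045 and 0.045 m and z of sample_b_mid in the frame of tray between 0.032 and 0.04 m and angle between sample_b_mid's own z axis and vertical below 0.1 rad and linear speed of sample_b below 0.02 m/s and distance of each of sample_a_mid, sample_c_mid from where it was at the start of the episode below 0.008 m and distance of each of small_0, small_1, small_2, small_3, small_4, small_5, small_6, small_7 from where it was at the start of the episode below 0.015 m) or (x of sample_c_mid in the frame of tray between -0.045 and 0.045 m and y of sample_c_mid in the frame of tray between -0.045 and 0.045 m and z of sample_c_mid in the frame of tray between 0.032 and 0.04 m and angle between sample_c_mid's own z axis and vertical below 0.1 rad and linear speed of sample_c below 0.02 m/s and distance of each of sample_a_mid, sample_b_mid from where it was at the start of the episode below 0.008 m and distance of each of small_0, small_1, small_2, small_3, small_4, small_5, small_6, small_7 from where it was at the start of the episode below 0.015 m))); the robot touches nothing.
It fails at once if a held sample vial is pulled hard (over 40 N on a catch) (contact force between any of catch_0, catch_1, catch_2 and anything else above 40 N).
It fails at once if a small vial is lifted out or knocked over (moved more than 15 mm) (distance of any of small_0, small_1, small_2, small_3, small_4, small_5, small_6, small_7 from where it was at the start of the episode above 0.015 m).
It fails at once if a sample vial is dropped (falls faster than 0.6 m/s out of the fingers) ((linear speed of sample_a above 0.6 m/s and contact force between the fingers and sample_a below 0.05 N) or (linear speed of sample_b above 0.6 m/s and contact force between the fingers and sample_b below 0.05 N) or (linear speed of sample_c above 0.6 m/s and contact force between the fingers and sample_c below 0.05 N)).
It also fails if it takes over 58 s, if anything falls off the work surface, if the arm or the gripper's body presses on something with over 40 N, if the wrist force passes 120 N, or if a joint passes its speed limit or range.

ROBOT

A 6-joint arm with a two-finger parallel gripper is mounted at the origin on a cart in front of the work surface, level with it; the furniture and walls round the work are solid. World frame = base frame: x ahead of the robot, y to its left, z up, the work surface at z = 0. Lengths are in m, angles in rad, forces in N, time in s.
With the tool pointing down it reaches from about 0.375 to 0.975 m from the base axis. Payload 3.8 kg.
Tool frame: the origin (TCP) lies midway between the tips of the shut fingers; the grasp point (between the pads) lies 19 mm behind it; z points along the fingers, y is the line along which they close (so a half turn about z gives the same grasp; the last joint's range is limited). The gripper opens to 85 mm and grips with 20 to 120 N. Pads are 22 mm wide; open, the fingers measure 114 mm over their backs; the gripper's body (76 mm by 85 mm) begins 54 mm behind the grasp point. The pads swing forward as they close: fully open they stand 13 mm farther back than shut.
Start: joints at [-1.313, 0.264, 1.604, -0, 1.274, -0.037], TCP at [0.196, -0.646, 0.231] pointing down, gripper open.
Joint ranges: [-2.63, 2.63], [-0.94, 2.18], [0.31, 2.57], [-1.31, 4.45], [0, 2.66], [-2.55, 2.55]. Speed limits (rad/s): [2.57, 2.57, 3.14, 3.14, 3.14, 3.14].

INTERFACE

Orientations are given as a rotation vector (axis times angle).
In Python, from workcell import sensors, viewer, job gives the robot as it stands.
- The arm moves only by the shell command python3 -m inch 'ROWS' [FORCE]. ROWS is JSON, one flat list of numbers, 7 for each row, row after row: the shift along the tool's x, y, z in mm, then the turn, a rotation vector about the tool's x, y, z in degrees, then the finger opening in mm, from 0 to 85.4. A call has exactly 8 rows; each row shifts and turns the commanded pose from where the row before left it, along the tool's axes as they then stand; what a row does not reach is not made up. A row lasts 1/10 s, in which the tool goes at most 50 mm and 8.59 degrees, less where a joint would pass 70% of its speed; a pose out of reach is approached as far as the arm can. A call is refused whole if a number of a shift passes 50 or a number of a turn 8.59, either way. A call with a gripper value outside its range is refused whole. The fingers move at their own pace and stop on an object; FORCE is the grip in N (left out, the last holds). Time passes only in rows, so rows that do not move let the fingers close, or fill a call up. It gives the time, the measured TCP pose, the force, the opening and the grip force at its end, in the units of the state.
- sensors.read_state(): the state, without advancing time (a new reading comes with each control period).
- viewer.read_camera(name): name is "scene" or "top" or "wrist"; returns the picture (420x560x3 uint8, red, green, blue); there is no depth.
- viewer.camera_params(name): a dict with "K" (3x3 intrinsics, pixels), "world_to_cam" (4x4, takes a point from world to camera coordinates). Camera axes: x right, y down, z forward; pixel columns grow to the right and rows downward; lengths in m; the calibration is good to about 2 mm. A picture is of the moment at which its call begins: read the wrist's pose just before it. camera_params takes no time and is no camera call; for the wrist camera it gives the pose at the moment of the call.
- job.finish_job(): hands the job in; it is judged then, once.
The state is a dict: "time": time; "q": joint angles; "joint_vel": joint speeds; "joint_torque": joint torques, N m; "tool_pos": TCP position; "tcp_rot": TCP orientation; "wrist_force": force on the tool from outside, world axes, zero at the start; "torque": the same for the moment, N m; "width": opening from 0.0 (shut) to 1.0 (fully open); "grip_force": force on a finger pad.
Only numpy, scipy, OpenCV 4.12 (cv2) and the standard library are available. Lean on these libraries where they do the work, as an engineer would, in place of code of your own. Each camera call takes 0.05 s, during which the arm holds its last target. There are 200 camera calls.

## Working session

There is one attempt and no reset: what is moved stays moved. The work goes in short steps, Python scripts to look and compute and a shell command to move; the robot and the scene stay as the last step left them, time stands still between calls to the robot, and variables do not carry over. Pictures are saved under pics/ and viewed, at most 10 in all, crops included, and the job is handed in when it is done.

```bash
mkdir -p pics; ls
python3 - <<'E'
from workcell import sensors, viewer
import cv2,numpy as np
np.set_printoptions(precision=4,suppress=True)
s=sensors.read_state();print(s)
for n in("scene","top"):
    cv2.imwrite(f"pics/{n}0.png",viewer.read_camera(n)[:,:,::-1]);p=viewer.camera_params(n);print(p)
E
```

```text
pics
{'time': 0.0, 'q': array([-1.3129,  0.2648,  1.6054, -0.    ,  1.2737, -0.0369]), 'joint_vel': array([ 0.0002,  0.001 ,  0.0004,  0.0004, -0.0018, -0.0012]), 'joint_torque': array([ -0.0003, -51.5112, -36.7315,   0.0003,   0.0131,  -0.    ]), 'tool_pos': array([ 0.1959, -0.6452,  0.2299]), 'tcp_rot': array([-3.1053, -0.4611,  0.0004]), 'wrist_force': array([ 0.0609, -0.219 , -0.7827]), 'torque': array([-0.024 ,  0.0162, -0.004 ]), 'grip_force': 0.0, 'width': 1.0055915422515038}
{'K': array([[503.7041,   0.    , 279.8959],
       [  0.    , 503.7041, 206.6577],
       [  0.    ,   0.    ,   1.    ]]), 'world_to_cam': array([[-0.8159, -0.5779,  0.0192,  0.4544],
       [-0.3454,  0.4605, -0.8177,  0.2474],
       [ 0.4637, -0.6738, -0.5753,  0.6456],
       [ 0.    ,  0.    ,  0.    ,  1.    ]])}
{'K': array([[397.2652,   0.    , 278.3191],
       [  0.    , 397.2652, 207.3266],
       [  0.    ,   0.    ,   1.    ]]), 'world_to_cam': array([[ 0.0256, -0.9996, -0.0086, -0.0397],
       [-0.9816, -0.0235, -0.1897,  0.5817],
       [ 0.1895,  0.0134, -0.9818,  0.7842],
       [ 0.    ,  0.    ,  0.    ,  1.    ]])}
```

View pics/top0.png

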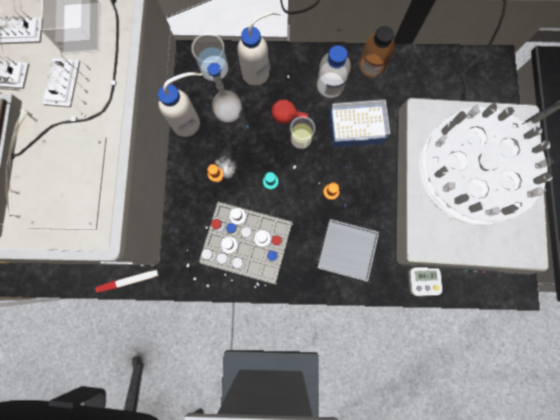

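View pics/scene0.png

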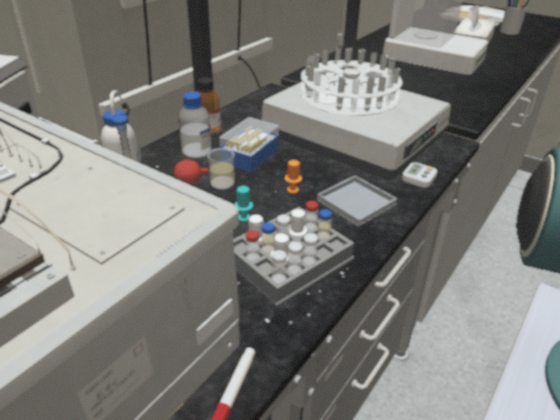

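The top view shows the grey rack at about (247,243) and the tray at about (349,250). The white caps at about (238,215), (229,244) and (262,237) are the sample candidates. The orange ones at (215,173) and (332,190) and the turquoise one at (270,181) are decoys. Next I'll check an enlarged crop.

Run:
```python
import cv2
a=cv2.imread("pics/top0.png")[195:290,190:300];a=cv2.resize(a,None,fx=6,fy=6,interpolation=cv2.INTER_CUBIC)
cv2.imwrite("pics/crop1.png",a)
```

```text
(no output)
```

View pics/crop1.png

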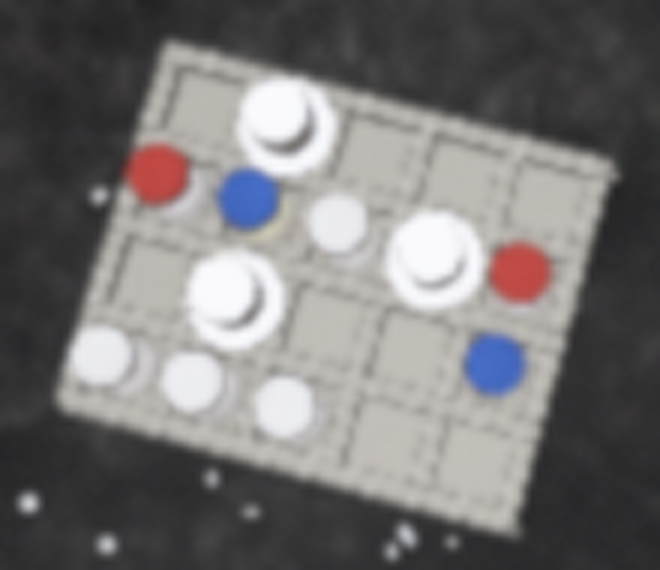

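The crop confirms three white tall-capped vials with wide collars. Their cells are row 1 col 2 (fingers along rack y), row 3 col 2 (along y) and row 2 col 4 (along x). The other white tops have no collar, so they are small vials. Now I'll fit the poses.

```bash
cat > h.py <<'E'
import numpy as np
from workcell import sensors, viewer
from scipy.spatial.transform import Rotation as R
np.set_printoptions(precision=4,suppress=True)
def ray(p,uv,z):
    K,T=p["K"],p["world_to_cam"];r,t=T[:3,:3],T[:3,3]
    c=-r.T@t;d=r.T@np.linalg.solve(K,[uv[0],uv[1],1.]);return (c+d*(z-c[2])/d[2])
def proj(p,X):
    c=p["world_to_cam"]@np.append(X,1);u=p["K"]@c[:3];return u[:2]/u[2]
E
python3 - <<'E'
from h import *
p=viewer.camera_params("top")
f=lambda x,y:(x/6+190-.4,y/6+195-.4)
C=np.array([ray(p,f(*c),.038)[:2] for c in[(167,42),(615,165),(518,533),(58,402)]])
print(C,[np.linalg.norm(C[i]-C[i-1]) for i in range(4)])
cen=C.mean(0);ey=(C[0]-C[1]+C[3]-C[2]);ey/=np.linalg.norm(ey);ex=np.array([ey[1],-ey[0]])
print("rack",cen,"yaw",np.degrees(np.arctan2(ex[1],ex[0])))
S=dict(far=((275,110),1.5,1),near=((220,288),-.5,1),mid=((430,248),.5,-1))
for n,(u,i,j) in S.items():
    g=cen+.032*(i*ex+j*ey);m=ray(p,f(*u),.076)[:2];print(n,g,"meas",m,np.linalg.norm(g),"centroid px",proj(p,[*g,.076]))
T=np.array([ray(p,c,.016)[:2] for c in[(330,221),(378,234),(368,279),(319,267)]]);print("tray",T.mean(0),[np.linalg.norm(T[i]-T[i-1]) for i in range(4)])
s=sensors.read_state();M=R.from_rotvec(s["tcp_rot"]).as_matrix();print(M,s["tool_pos"]);print(viewer.camera_params("wrist")["world_to_cam"]@np.block([[M,s["tool_pos"][:,None]],[np.zeros((1,3)),1]]))
E
```

```text
[[ 0.5953  0.1073]
 [ 0.5543 -0.0553]
 [ 0.4244 -0.0242]
 [ 0.4655  0.1385]] [np.float64(0.13359742818171233), np.float64(0.1677132585048041), np.float64(0.1336038892354373), np.float64(0.1677886263972271)]
rack [0.5099 0.0416] yaw -14.151121882443187
far [0.5643 0.0609] meas [0.5647 0.0624] 0.5675370797923883 centroid px [236.172  213.1489]
near [0.5022 0.0765] meas [0.5031 0.0782] 0.5080016601955674 centroid px [227.0727 243.0812]
mid [0.5176 0.0066] meas [0.5185 0.0077] 0.5176292150640945 centroid px [261.7469 236.3767]
tray [ 0.4997 -0.1796] [np.float64(0.10341490904582491), np.float64(0.10784438113275878), np.float64(0.10005067721621076), np.float64(0.10716268341139186)]
[[ 0.9569  0.2906 -0.0005]
 [ 0.2906 -0.9569  0.002 ]
 [ 0.0001 -0.002  -1.    ]] [ 0.1959 -0.6452  0.2301]
[[ 0.0016  1.     -0.0012 -0.0006]
 [-0.9602  0.0012 -0.2792  0.0275]
 [-0.2792  0.0016  0.9602  0.1562]
 [ 0.      0.      0.      1.    ]]
```

Rack fit: 133.6 × 167.7 mm, which matches the given size. The caps agree with the grid to within 2 mm. I'll start with the middle vial (fingers along rack x, tool x yaw 75.85°), turning first.

```bash
python3 -m inch '[0,0,0,0,0,-8.4,40, 0,0,0,0,0,-8.4,40, 0,0,0,0,0,-8.4,40, 0,0,0,0,0,-8.4,40, 0,0,0,0,0,-8.4,40, 0,0,0,0,0,-8.4,40, 0,0,0,0,0,-8.5,40, 0,0,0,0,0,0,40]' 20
python3 -m inch '[25,5,0,0,0,0,40, 47,10,0,0,0,0,40, 47,10,0,0,0,0,40, 47,10,0,0,0,0,40, 47,10,0,0,0,0,40, 47,10,0,0,0,0,40, 47,10,0,0,0,0,40, 47,10,0,0,0,0,40]'
python3 -m inch '[47,10,0,0,0,0,40, 47,10,0,0,0,0,40, 47,10,0,0,0,0,40, 47,10,0,0,0,0,40, 47,10,0,0,0,0,40, 47,10,0,0,0,0,40, 40,10,0,0,0,0,40, 20,10,0,0,0,0,40]'
cat > w.py <<'E'
from h import *
import sys,cv2
# tool-frame error to target, args: x y z yaw [picname]
x,y,z,yaw=map(float,sys.argv[1:5])
s=sensors.read_state();M=R.from_rotvec(s["tcp_rot"]).as_matrix()
print("t",s["time"],"pos",s["tool_pos"],"F",s["wrist_force"],"w",s["width"]*85.4)
print("shift mm",M.T@(np.array([x,y,z])-s["tool_pos"])*1e3,"yaw",np.degrees(np.arctan2(M[1,0],M[0,0])),"turn z",-(yaw-np.degrees(np.arctan2(M[1,0],M[0,0]))),"tilt",np.degrees(M[:2,2]))
if len(sys.argv)>5:
    p=viewer.camera_params("wrist");im=viewer.read_camera("wrist")[:,:,::-1];cv2.imwrite(f"pics/{sys.argv[5]}.png",im)
    np.savez(f"pics/{sys.argv[5]}.npz",K=p["K"],world_to_cam=p["world_to_cam"])
    for X in([.518,.0072],[.5645,.0616],[.5027,.0773]):print(X,proj(p,[*X,.076]),proj(p,[*X,.041]))
E
python3 w.py 0.518 0.0072 0.13 75.85 w1
```

```text
time: 0.9
tool_pos: [0.196, -0.6455, 0.2306]
tcp_rot: [-2.478, -1.929, -0.001]
wrist_force: [-0.1, -0.3, -0.2]
width: 0.467
grip_force: 0.0
time: 1.7
tool_pos: [0.3561, -0.3192, 0.2312]
tcp_rot: [2.484, 1.924, 0.0]
wrist_force: [1.2, -0.2, 0.4]
width: 0.465
grip_force: 0.0
time: 2.5
tool_pos: [0.5178, -0.006, 0.2312]
tcp_rot: [-2.48, -1.928, -0.001]
wrist_force: [0.3, 0.1, 1.2]
width: 0.467
grip_force: 0.0
t 2.5 pos [ 0.5178 -0.006   0.2312] F [0.2596 0.1018 1.1669] w 39.89824709210935
shift mm [ 12.7461  -3.039  101.1719] yaw 75.72047447551209 turn z -0.129525524487903 tilt [0.0037 0.055 ]
[0.518, 0.0072] [277.2399 178.9948] [277.5295 172.6459]
[0.5645, 0.0616] [313.0028 107.3932] [309.5212 108.2692]
[0.5027, 0.0773] [240.8273 107.2984] [244.9898 108.1845]
```

View pics/w1.png

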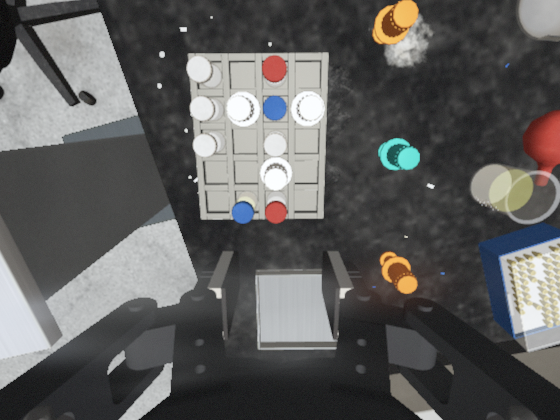

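The wrist view shows the middle cap at (276,178), against a prediction of (277,179). The near cap is at (241,107) and the far cap at (311,107), both within about 1 to 2 px. The lanes along the finger line are empty, so I can go down.

```bash
python3 -m inch '[7,-2,20,0,0,-0.1,38, 6,-1,30,0,0,0,38, 0,0,30,0,0,0,38, 0,0,30,0,0,0,38, 0,0,20,0,0,0,38, 0,0,0,0,0,0,38, 0,0,0,0,0,0,38, 0,0,0,0,0,0,38]' 20
python3 w.py 0.5175 0.0072 0.046 75.85 w2
```

```text
time: 3.35
tool_pos: [0.5188, 0.0039, 0.1029]
tcp_rot: [2.477, 1.929, 0.003]
wrist_force: [0.3, 0.1, 0.2]
width: 0.45
grip_force: 0.0
t 3.35 pos [0.5188 0.0039 0.1029] F [0.312  0.0817 0.243 ] w 38.45069699217686
shift mm [ 2.8701 -2.207  56.9242] yaw 75.81576608748924 turn z -0.034233912510757136 tilt [ 0.1567 -0.007 ]
[0.518, 0.0072] [277.8486 239.1886] [278.0594 219.8417]
[0.5645, 0.0616] [340.2365 121.4794] [329.8227 120.4636]
[0.5027, 0.0773] [214.8038 121.1065] [225.8013 120.1532]
```

View pics/w2.png

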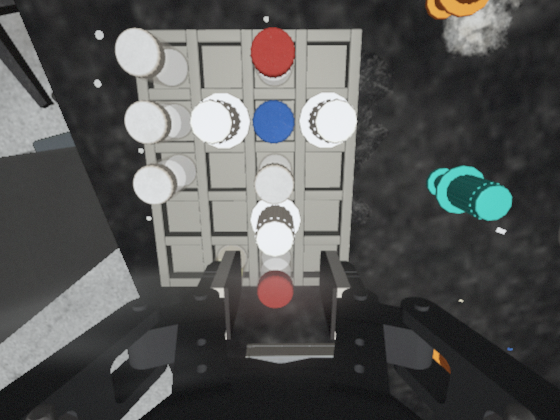

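The middle cap is at (274,239), and all the caps sit about 3.7 px left of prediction. I'll work out the lateral offset relative to the fingers.

Run:
```python
from h import *
p=dict(np.load("pics/w2.npz"));print(p["K"])
for uv in((274.3,239),(336,121),(211,121)):print(ray(p,uv,.076))
s=sensors.read_state();M=R.from_rotvec(s["tcp_rot"]).as_matrix()
for y in(-.02,0,.02):print(proj(p,s["tool_pos"]+M@np.array([0,y,-.005])))
print(M.T@(ray(p,(274.3,239),.076)-s["tool_pos"]))
```

```text
[[321.1722   0.     280.0905]
 [  0.     321.1722 208.9835]
 [  0.       0.       1.    ]]
[0.5161 0.0078 0.076 ]
[0.5625 0.0624 0.076 ]
[0.5008 0.0778 0.076 ]
[238.7214 270.2194]
[281.2073 270.2812]
[323.694 270.343]
[ 0.003  -0.0038  0.0271]
```

```bash
python3 -m inch '[2,-2,0,0,0,0,38, 1,-1.5,8,0,0,0,38, 0,0,12,0,0,0,38, 0,0,12,0,0,0,38, 0,0,12,0,0,0,38, 0,0,9,0,0,0,38, 0,0,3,0,0,0,38, 0,0,0,0,0,0,38]' 20
python3 w.py 0.5163 0.0076 0.046 75.85
```

```text
time: 4.2
tool_pos: [0.5141, 0.0079, 0.0443]
tcp_rot: [-2.477, -1.931, 0.002]
wrist_force: [0.3, -0.1, -0.4]
width: 0.449
grip_force: 0.0
t 4.2 pos [0.5141 0.0079 0.0443] F [ 0.2567 -0.1402 -0.3961] w 38.32520003002313
shift mm [ 0.2399  2.1538 -1.7271] yaw 75.88926360471707 turn z 0.03926360471707824 tilt [-0.1061  0.003 ]
```

```bash
python3 -m inch '[0,0,0,0,0,0,30, 0,0,0,0,0,0,25, 0,0,0,0,0,0,15, 0,0,0,0,0,0,15, 0,0,0,0,0,0,15, 0,0,0,0,0,0,15, 0,0,0,0,0,0,15, 0,0,0,0,0,0,15]' 20
python3 w.py 0.5163 0.0076 0.046 75.85 w3
```

```text
time: 5.0
tool_pos: [0.5155, 0.0079, 0.046]
tcp_rot: [2.477, 1.931, 0.002]
wrist_force: [-0.9, -0.3, 5.6]
width: 0.25
grip_force: 20.3
t 5.0 pos [0.5155 0.0079 0.046 ] F [-0.9167 -0.2829  5.5525] w 21.389141746520615
shift mm [-0.0643  0.8127 -0.0399] yaw 75.89202910204666 turn z 0.04202910204666921 tilt [ 0.0767 -0.003 ]
[0.518, 0.0072] [287.5085 299.4699] [285.8639 261.0634]
[0.5645, 0.0616] [382.3689 133.9206] [358.2509 129.5829]
[0.5027, 0.0773] [195.3027 133.1306] [215.1199 128.9737]
```

View pics/w3.png

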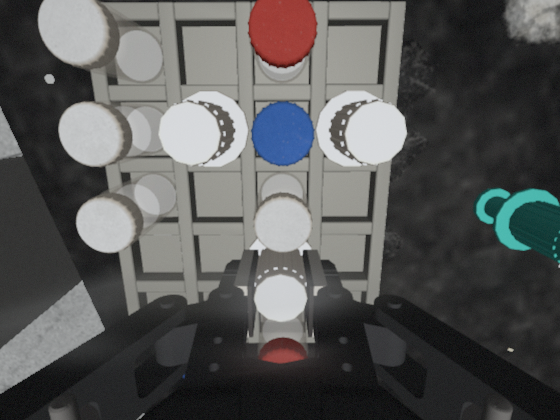

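The cap is between the pads at (281,297), with 20 N grip and an opening of about 21.4 mm. Now a gentle pull.

```bash
python3 -m inch '[0,0,-0.5,0,0,0,15, 0,0,-0.5,0,0,0,15, 0,0,-0.5,0,0,0,15, 0,0,-0.5,0,0,0,15, 0,0,0,0,0,0,15, 0,0,0,0,0,0,15, 0,0,0,0,0,0,15, 0,0,0,0,0,0,15]' 20 | egrep 'pos|force'
python3 -m inch '[0,0,-0.3,0,0,0,15, 0,0,-0.3,0,0,0,15, 0,0,-0.3,0,0,0,15, 0,0,-0.3,0,0,0,15, 0,0,0,0,0,0,15, 0,0,0,0,0,0,15, 0,0,0,0,0,0,15, 0,0,0,0,0,0,15]' 20| egrep 'pos|force'
```

```text
tool_pos: [0.5149, 0.0078, 0.0472]
wrist_force: [2.0, -1.0, -3.0]
grip_force: 19.8
tool_pos: [0.5149, 0.0079, 0.0485]
wrist_force: [2.5, -1.5, -0.3]
grip_force: 19.8
```

```bash
python3 -m inch '[0,0,-0.3,0,0,0,15, 0,0,-0.3,0,0,0,15, 0,0,-0.2,0,0,0,15, 0,0,0,0,0,0,15, 0,0,0,0,0,0,15, 0,0,0,0,0,0,15, 0,0,0,0,0,0,15, 0,0,0,0,0,0,15]' 20 | egrep 'pos|force'
```

```text
tool_pos: [0.5148, 0.0079, 0.0493]
wrist_force: [3.5, -0.3, -2.3]
grip_force: 19.8
```

```bash
python3 -m inch '[0,0,-0.3,0,0,0,15, 0,0,-0.3,0,0,0,15, 0,0,-0.2,0,0,0,15, 0,0,0,0,0,0,15, 0,0,0,0,0,0,15, 0,0,0,0,0,0,15, 0,0,0,0,0,0,15, 0,0,0,0,0,0,15]' 20 | egrep 'pos|force'
```

```text
tool_pos: [0.5149, 0.0079, 0.0501]
wrist_force: [3.0, -1.5, -1.7]
grip_force: 19.8
```

There is no stop at 4.8 mm and only about 2 N of pull, so this one looks like the released vial. I'll continue gently.

```bash
python3 -m inch '[0,0,-0.5,0,0,0,15, 0,0,-0.5,0,0,0,15, 0,0,-0.5,0,0,0,15, 0,0,-0.5,0,0,0,15, 0,0,-0.5,0,0,0,15, 0,0,-0.5,0,0,0,15, 0,0,0,0,0,0,15, 0,0,0,0,0,0,15]' 25 
python3 w.py 0.5163 0.0076 0.046 75.85 w4
```

```text
time: 9.05
tool_pos: [0.5149, 0.0079, 0.0532]
tcp_rot: [2.477, 1.932, 0.0]
wrist_force: [2.5, -0.2, -1.2]
width: 0.25
grip_force: 24.7
t 9.05 pos [0.5149 0.0079 0.0532] F [ 2.4738 -0.1797 -1.1636] w 21.34761224433143
shift mm [0.0837 1.4641 7.2156] yaw 75.88927111103291 turn z 0.03927111103291736 tilt [0.0032 0.0001]
[0.518, 0.0072] [288.6165 289.7081] [286.9042 254.8173]
[0.5645, 0.0616] [378.0722 132.4773] [356.1152 128.6409]
[0.5027, 0.0773] [202.0677 131.722 ] [219.5491 128.0529]
```

View pics/w4.png

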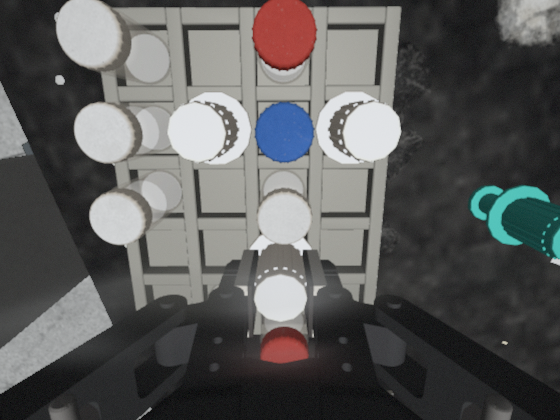

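The cap kept its place in the fingers at (281,297) while the rack receded, so this is the released vial. I'll lift it out with a slightly firmer grip.

```bash
python3 -m inch '[0,0.5,-2,0,0,0,15, 0,0.5,-4,0,0,0,15, 0,0,-5,0,0,0,15, 0,0,-5,0,0,0,15, 0,0,-5,0,0,0,15, 0,0,-5,0,0,0,15, 0,0,-5,0,0,0,15, 0,0,0,0,0,0,15]' 35
```

```text
time: 9.9
tool_pos: [0.5164, 0.0076, 0.0851]
tcp_rot: [2.477, 1.931, 0.002]
wrist_force: [-0.2, -0.1, -0.1]
width: 0.247
grip_force: 35.0
```

```bash
python3 -m inch '[0,0,-6,0,0,0,15, 0,0,-8,0,0,0,15, 0,0,-10,0,0,0,15, 0,0,-10,0,0,0,15, 0,0,-10,0,0,0,15, 0,0,-8,0,0,0,15, 0,0,-4,0,0,0,15, 0,0,0,0,0,0,15]' 35
python3 -m inch '[-8,1,0,0,0,0,15, -16,3,0,0,0,0,15, -22,4,0,0,0,0,15, -24,4,0,0,0,0,15, -24,4,0,0,0,0,15, -22,4,0,0,0,0,15, -20,4,0,0,0,0,15, -15,2,0,0,0,0,15]'
python3 -m inch '[-12,2,0,0,0,0,15, -10,1,0,0,0,0,15, -8,1,0,0,0,0,15, -4,0,0,0,0,0,15, 0,0,10,0,0,0,15, 0,0,16,0,0,0,15, 0,0,16,0,0,0,15, 0,0,12,0,0,0,15]'
python3 w.py 0.4997 -0.1796 0.041 75.85 w5;  python3 - <<'E'
import cv2;from h import *
a=viewer.read_camera("top")[195:300,230:400,::-1];cv2.imwrite("pics/t5.png",cv2.resize(a,None,fx=4.5,fy=4.5,interpolation=cv2.INTER_CUBIC))
E
```

```text
time: 10.7
tool_pos: [0.5164, 0.0076, 0.1411]
tcp_rot: [2.477, 1.931, 0.002]
wrist_force: [-0.1, 0.1, -1.0]
width: 0.245
grip_force: 35.0
time: 11.5
tool_pos: [0.5034, -0.1467, 0.1394]
tcp_rot: [-2.478, -1.93, 0.001]
wrist_force: [0.3, 0.6, -0.0]
width: 0.24
grip_force: 35.0
time: 12.3
tool_pos: [0.499, -0.1782, 0.0844]
tcp_rot: [-2.476, -1.932, 0.001]
wrist_force: [-0.4, 0.3, -0.6]
width: 0.243
grip_force: 35.0
t 12.3 pos [ 0.499  -0.1782  0.0844] F [-0.3856  0.2826 -0.6368] w 20.72025512934482
shift mm [-1.2318  1.0635 43.3592] yaw 75.926296747229 turn z 0.07629674722900859 tilt [-0.09    0.0508]
[0.518, 0.0072] [ 205.9912 -224.0583] [ 223.1383 -146.0797]
[0.5645, 0.0616] [ 300.3275 -514.239 ] [ 295.1803 -349.416 ]
[0.5027, 0.0773] [  84.3332 -515.2011] [ 135.7101 -350.1501]
```

View pics/w5.png

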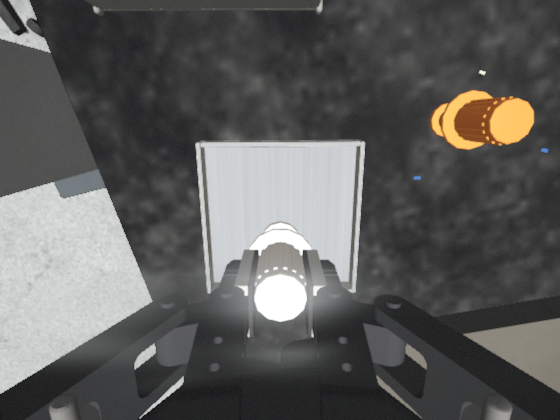

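The vial hangs upright in the fingers over the middle of the tray; its cap is at (280,296) and the tray spans columns 200 to 362. I'll lower it until it touches.

```bash
python3 -m inch '[0,0,6,0,0,0,15, 0,0,8,0,0,0,15, 0,0,8,0,0,0,15, 0,0,8,0,0,0,15, 0,0,6,0,0,0,15, 0,0,4,0,0,0,15, 0,0,1,0,0,0,15, 0,0,0,0,0,0,15]'
python3 -m inch '[0,0,0.5,0,0,0,15, 0,0,0.5,0,0,0,15, 0,0,0.5,0,0,0,15, 0,0,0.5,0,0,0,15, 0,0,0,0,0,0,15, 0,0,0,0,0,0,15, 0,0,0,0,0,0,15, 0,0,0,0,0,0,15]'
```

```text
time: 13.2
tool_pos: [0.4998, -0.1791, 0.0449]
tcp_rot: [-2.477, -1.932, 0.0]
wrist_force: [-0.5, 0.6, -0.9]
width: 0.247
grip_force: 35.0
time: 14.0
tool_pos: [0.4998, -0.1791, 0.0431]
tcp_rot: [2.477, 1.932, 0.0]
wrist_force: [-0.8, 1.5, -1.3]
width: 0.245
grip_force: 35.0
```

```bash
python3 -m inch '[0,0,0.5,0,0,0,15, 0,0,0.5,0,0,0,15, 0,0,0.5,0,0,0,15, 0,0,0.5,0,0,0,15, 0,0,0,0,0,0,15, 0,0,0,0,0,0,15, 0,0,0,0,0,0,15, 0,0,0,0,0,0,15]'|egrep 'pos|force'
python3 -m inch '[0,0,0.4,0,0,0,15, 0,0,0.4,0,0,0,15, 0,0,0.2,0,0,0,15, 0,0,0,0,0,0,15, 0,0,0,0,0,0,15, 0,0,0,0,0,0,15, 0,0,0,0,0,0,15, 0,0,0,0,0,0,15]'|egrep 'pos|force'
```

```text
tool_pos: [0.4998, -0.1791, 0.0411]
wrist_force: [0.7, 0.7, -0.3]
grip_force: 35.0
tool_pos: [0.4998, -0.1791, 0.0401]
wrist_force: [-0.5, -0.5, -1.0]
grip_force: 35.0
```

```bash
python3 -m inch '[0,0,0.4,0,0,0,15, 0,0,0.4,0,0,0,15, 0,0,0.2,0,0,0,15, 0,0,0,0,0,0,15, 0,0,0,0,0,0,15, 0,0,0,0,0,0,15, 0,0,0,0,0,0,15, 0,0,0,0,0,0,15]'|egrep 'pos|force'
python3 -m inch '[0,0,0.4,0,0,0,15, 0,0,0.3,0,0,0,15, 0,0,0,0,0,0,15, 0,0,0,0,0,0,15, 0,0,0,0,0,0,15, 0,0,0,0,0,0,15, 0,0,0,0,0,0,15, 0,0,0,0,0,0,15]'|egrep 'pos|force'
```

```text
tool_pos: [0.4998, -0.1791, 0.0391]
wrist_force: [0.3, -0.3, -0.1]
grip_force: 35.1
tool_pos: [0.4999, -0.1791, 0.0391]
wrist_force: [-3.3, 0.3, 5.4]
grip_force: 35.7
```

The foot has touched the floor (5 N). I'll open slowly and then rise.

```bash
python3 -m inch '[0,0,-0.4,0,0,0,20, 0,0,0,0,0,0,22, 0,0,0,0,0,0,24, 0,0,0,0,0,0,28, 0,0,0,0,0,0,34, 0,0,0,0,0,0,40, 0,0,0,0,0,0,45, 0,0,0,0,0,0,45]' 20
python3 -m inch '[0,0,-4,0,0,0,45, 0,0,-8,0,0,0,45, 0,0,-12,0,0,0,45, 0,0,-15,0,0,0,45, 0,0,-20,0,0,0,45, 0,0,-25,0,0,0,45, 0,0,-25,0,0,0,45, 0,0,-20,0,0,0,45]'
python3 -m inch '[-20,0,-10,0,0,0,45, -40,0,0,0,0,0,45, -40,0,0,0,0,0,45, -40,0,0,0,0,0,45, -20,0,0,0,0,0,45, 0,0,0,0,0,0,45, 0,0,0,0,0,0,45, 0,0,0,0,0,0,45]'
python3 - <<'E'
import cv2;from h import *
b=lambda n,r,c,f:cv2.resize(viewer.read_camera(n)[r[0]:r[1],c[0]:c[1],::-1],None,fx=f,fy=f,interpolation=cv2.INTER_CUBIC)
A=b("top",(195,290),(190,400),3.5);B=b("scene",(150,300),(200,410),3.5)[:,:]
B=cv2.resize(B,(A.shape[1]*580//1000*1, 250));C=np.zeros((600,A.shape[1],3),np.uint8);C[:A.shape[0]]=A;C[340:590,:B.shape[1]]=B;cv2.imwrite("pics/end.png",C)
E
```

```text
time: 18.0
tool_pos: [0.4998, -0.1791, 0.0388]
tcp_rot: [2.477, 1.932, 0.0]
wrist_force: [-0.2, -0.4, -0.5]
width: 0.525
grip_force: 0.0
time: 18.8
tool_pos: [0.5007, -0.1794, 0.1712]
tcp_rot: [2.475, 1.93, 0.003]
wrist_force: [0.6, -0.7, -0.4]
width: 0.525
grip_force: 0.0
time: 19.6
tool_pos: [0.4611, -0.3334, 0.1784]
tcp_rot: [2.477, 1.932, 0.001]
wrist_force: [-0.3, 0.4, 0.2]
width: 0.526
grip_force: 0.0
```

View pics/end.png

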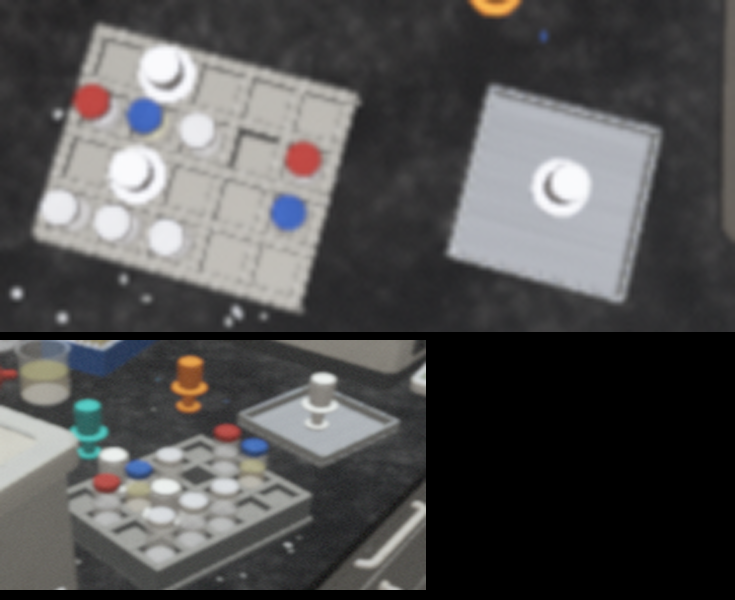

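The vial stands upright in the tray near its centre, at crop pixel (562,187). The other two sample vials and all eight small vials are in their places, and the arm is clear.

```bash
python3 -c "
from workcell import job;print(job.finish_job())"
```

```text
the job is handed in; nothing more can be done
None
```

The middle sample vial came free on a gentle pull (no stop, about 2–3 N) and now stands upright near the centre of the tray; the other two sample vials were never touched, all eight small vials are in place, and the job was handed in at about 20 s with no verdict returned.

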